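# Height check of two float valve castings under a bridge bar

### The arm

A 7-joint arm with a two-finger parallel gripper is mounted at the origin on the work surface. World frame = base frame: x ahead of the robot, y to its left, z up, the work surface at z = 0. Lengths are in m, angles in rad, forces in N, time in s.
With the tool pointing down it reaches from about 0.4 to 0.875 m from the base axis. Payload 4.4 kg.
Tool frame: the origin (TCP) lies midway between the tips of the shut fingers; the grasp point (between the pads) lies ctrl.pinch_z behind it (ctrl.pinch_z is the distance from the TCP to the grasp point, in m); z points along the fingers, y is the line along which they close (so a half turn about z gives the same grasp; the last joint's range is limited). The gripper opens to 85 mm and grips with 20 to 120 N. Pads are 22 mm wide; open, the fingers measure 114 mm over their backs; the gripper's body (76 mm by 85 mm) begins 54 mm behind the grasp point. The pads swing forward as they close: fully open they stand 13 mm farther back than shut.
Start: joints at [1.102, 0.628, 0.038, 1.517, -0.027, 0.996, -0.02], TCP at [0.255, -0.598, 0.231] pointing down, gripper open.
Joint ranges: [-3.06, 3.06], [-0.37, 2.12], [-1.25, 1.32], [0.18, 2.47], [-1.1, 4.24], [0.23, 1.98], [-2.94, 2.94]. Speed limits (rad/s): [2.57, 2.57, 3.14, 3.14, 3.14, 3.14, 3.14].

### API

Orientations are given as a unit quaternion [w, x, y, z].
In Python, from bench import telemetry, capture, sign_off, ctrl gives the robot as it stands. The module is installed in compiled form; this text tells all that it offers.
- The arm moves only by the shell command python3 -m handwheel 'ROWS'. ROWS is JSON, one flat list of numbers, 7 for each row, row after row: the shift along the tool's x, y, z in mm, then the turn, a rotation vector about the tool's x, y, z in degrees, then the closure in counts, from 0 (fully open) to 255 (shut). In form: [tx, ty, tz, ax, ay, az, grip, tx, ty, tz, ax, ay, az, grip, ...]. A call has exactly 8 rows; each row shifts and turns the commanded pose from where the row before left it, along the tool's axes as they then stand; what a row does not reach is not made up. A row lasts 1/12 s, in which the tool goes at most 41.7 mm and 7.16 degrees, less where a joint would pass 70% of its speed; a pose out of reach is approached as far as the arm can. A call is refused whole if a number of a shift passes 41.7 or a number of a turn 7.16, either way. A call with a gripper value outside its range is refused whole. The fingers move at their own pace and stop on an object; the grip force is fixed at half the most. Time passes only in rows, so rows that do not move let the fingers close, or fill a call up. It gives the time, the measured TCP pose, the force, the opening and the grip force at its end, in the units of the state.
- telemetry.read_state(): the state, without advancing time (a new reading comes with each control period).
- capture(name): name is "scene" or "top" or "wrist"; returns a dict with "frame" (400x640x3 uint8, blue, green, red), "range_z" (400x640 float32, m along the optical axis (not along the pixel's ray), 0 where there is no reading), "fx", "fy", "cx", "cy" (pixels), "xyz" and "rotation" of the camera in the world. Camera axes: x right, y up, looking along -z (the intrinsics and any distortion apply to the point x, -y, -z); pixel columns grow to the right and rows downward; lengths in m; the calibration is good to about 2 mm. A picture is of the moment at which its call begins.
- sign_off(): hands the job in; it is judged then, once.
The state is a dict: "time": time; "q": joint angles; "joint_velocities": joint speeds; "joint_efforts": joint torques, N m; "tool_pos": TCP position; "orientation": TCP orientation; "ft_force": force on the tool from outside, world axes, zero at the start; "moment": the same for the moment, N m; "width": opening from 0.0 (shut) to 1.0 (fully open); "finger_force": force on a finger pad.
Only numpy, scipy, OpenCV 4.12 (cv2) and the standard library are available. Lean on these libraries where they do the work, as an engineer would, in place of code of your own. Each camera call takes 0.05 s, during which the arm holds its last target. There are 200 camera calls.

### The job

One of the two brass valve castings on the height gauge is too tall for its valve box: slide each one along the bed towards the red bridge bar to try it. Leave the one that clears lying flat on the bed with its head completely through on the far side of the bar; hold the one that fouls lightly but firmly (about 10 N) against the bar for a second to be sure, never forcing it (the bar must never see 25 N), then set it down gently in the red reject tray. Leave everything else on the table as it is.

Things in the scene. Friction and masses are not known exactly. Their poses are not given: they have to be found in the camera images.
- casting_a_shank (a point): brass float valve casting: block head 50 x 50 mm, long 26 mm square shank behind it, tail flange. Lies flat on the gauge bed, head towards the bar; x points from shank to head, z up. This point: middle of the shank, half-way up, 24 mm above the casting's underside and 77.5 mm behind the head's centre (head's front face 102.5 mm, rear face 52.5 mm ahead along x).
- casting_b_shank (a point): the other casting, the same point on it. The two look alike, but one head is 2 mm under and the other 3 mm over the height limit (the bar); either casting may be in either lane.
- casting_a: the same casting; origin on its underside below the head's centre. Shank: from 25 to 118 mm behind the origin, 11 to 37 mm above the underside. Tail flange: 40 mm wide, 44 mm tall, 12 mm thick, its end 130 mm behind the origin. Mass 0.3 to 0.47 kg; balances about 55 mm behind the origin, in the shank.
- casting_b: the other casting, built the same but for the head's height; origin likewise. Either slides easily on the smooth bed, with some 1 to 2 N of friction.
- gauge: fixed height gauge: grey bed plate 320 (x) x 250 (y) mm, 12 mm thick, yellow line along the middle, a lane 55 mm either side of it. Origin: centre of the underside, on the table; x points from the robot's side to and through under the bar, z up. Green posts 20 mm wide at y = +-110 mm carry the bar. One casting starts in each lane, in front of the bar.
- bar_mid (a point): middle of the underside of the rigid red bridge bar across both lanes: 70 mm along the gauge's x from its origin, 58 mm above the bed's top. The bar is 10 mm thick along the gauge's x (5 mm either side of this point), 240 mm long, 12 mm tall (top 82 mm above the table).
- reject_tray: fixed open red tray, 220 (x) x 140 (y) mm outside, walls 4 mm thick and 28 mm high, floor 4 mm thick; origin: centre of its underside, on the table. It stands left or right of the gauge; a fixed blue box 220 x 140 x 57 mm stands on the other side.
- bridge: the red bridge bar itself; origin at the point of point bar_mid.
- insulator: bystander: white porcelain insulator cap, 68 mm across, 52 mm tall; origin under its centre.
- valve_lid: bystander: grey polymer valve box lid, 150 x 110 x 14 mm, lying flat; origin under its centre.
- coupling_0: bystander: copper reducing coupling standing upright, 38 mm across, 50 mm tall; origin under its centre.
- coupling_1: bystander: another copper reducing coupling, the same.
- wrench: bystander: steel wrench lying on the table; origin under its middle.
- paste_jar: bystander: closed jar with a green lid, 60 mm across, 70 mm tall; origin under its centre.
Things that resemble listed ones, but are neither listed nor needed, are in the scene too. What is shaped like the casting_a but black or pink is not meant.

How it is judged:
On the way:
1. the over-height casting is pushed up against the bar and held there lightly (5 to 15 N) for 0.4 s (contact force between casting_b and bridge between 5 and 15 N and z of casting_b in the frame of gauge below 0.017 m), for 0.4 s.
At the end, for the whole second after the job is handed in: The casting that clears lies flat on the gauge bed with its head's rear face beyond the far face of the bar (head centre 30 mm or more past the bar's middle) and its head still on the bed; the over-height casting lies within the walls of the red tray, low down in it; both are released and at rest (x of casting_a in the frame of bridge above 0.03 m and z of casting_a in the frame of gauge between 0.008 and 0.016 m and angle between casting_a's own z axis and vertical below 0.1 rad and x of casting_a_shank in the frame of gauge below 0.065 m and x of casting_b in the frame of reject_tray between -0.1 and 0.1 m and y of casting_b in the frame of reject_tray between -0.062 and 0.062 m and x of casting_b_shank in the frame of reject_tray between -0.1 and 0.1 m and y of casting_b_shank in the frame of reject_tray between -0.062 and 0.062 m and height (world z) of each of casting_b, casting_b_shank below 0.04 m and linear speed of each of casting_a, casting_b below 0.02 m/s); the robot touches nothing.
It fails at once if something is pressed against the bridge bar with more than 25 N (contact force between bridge and anything else above 25 N).
It fails at once if the casting that clears is lifted more than 30 mm off the bed instead of being slid (z of casting_a in the frame of gauge above 0.042 m).
It fails at once if the over-height casting is dropped into the tray (over 0.5 m/s low down at the tray, a fall of some 13 mm) (horizontal distance between casting_b_shank and reject_tray below 0.12 m and height (world z) of casting_b below 0.05 m and linear speed of casting_b above 0.5 m/s).
It fails at once if a bystander (insulator, lid, couplings, wrench, jar) is moved by more than 15 mm (distance of any of insulator, valve_lid, coupling_0, coupling_1, wrench, paste_jar from where it was at the start of the episode above 0.015 m).
It also fails if it takes over 72 s, if anything falls off the work surface, if the arm or the gripper's body presses on something with over 40 N, if the wrist force passes 120 N, or if a joint passes its speed limit or range.

## Working session

There is one attempt and no reset: what is moved stays moved. The work goes in short steps, Python scripts to look and compute and a shell command to move; the robot and the scene stay as the last step left them, time stands still between calls to the robot, and variables do not carry over. Pictures are saved under pics/ and viewed, at most 10 in all, crops included, and the job is handed in when it is done.

```bash
mkdir -p pics; cat > h.py <<'E'
import numpy as np, cv2
from bench import telemetry, capture, sign_off, ctrl
def pts(c):
    d=c["range_z"]; v,u=np.mgrid[0:400,0:640]
    P=np.stack([(u-c["cx"])/c["fx"]*d,-(v-c["cy"])/c["fy"]*d,-d],-1)
    R=np.array(c["rotation"])
    if R.shape!=(3,3):
        from scipy.spatial.transform import Rotation as S
        R=S.from_quat(np.roll(R,-1)).as_matrix()
    return P@R.T+np.array(c["xyz"])
E
python3 - <<'E'
from h import *
a=capture("top");b=capture("scene")
np.savez("t.npz",**a);np.savez("s.npz",**b)
cv2.imwrite("pics/top.png",a["frame"]);cv2.imwrite("pics/scene.png",b["frame"])
print(a["xyz"],np.shape(a["rotation"]),b["xyz"],ctrl.pinch_z,[k for k in a])
s=telemetry.read_state();print(s)
E
```

```text
[ 0.28749586 -0.00896259  1.80018512] (4,) [1.27189898 0.39460352 0.66626807] 0.0187 ['frame', 'range_z', 'fx', 'fy', 'cx', 'cy', 'xyz', 'rotation']
{'time': 0.1, 'q': array([ 1.10220428,  0.62922396,  0.03845989,  1.51824145, -0.02699313,
        0.99629301, -0.01998763]), 'joint_velocities': array([-5.25443674e-05, -5.85185243e-04,  9.96771264e-05, -2.45669532e-03,
       -1.82013322e-04, -1.47357881e-03, -4.77305917e-04]), 'joint_efforts': array([ 3.43895801e-03, -5.64526391e+01,  1.23048194e+00, -1.93970472e+01,
        1.12232968e-02,  5.44840994e-03,  2.42554972e-05]), 'tool_pos': array([ 0.25459989, -0.5974759 ,  0.23050904]), 'orientation': array([-8.04050265e-04,  9.79787497e-01,  2.00039454e-01, -1.78906123e-04]), 'ft_force': array([-0.5583258 , -0.15053428,  0.3074509 ]), 'moment': array([0.05188304, 0.03794171, 0.02037078]), 'finger_force': 0.0, 'width': 0.9996075721201435}
```

View pics/top.png

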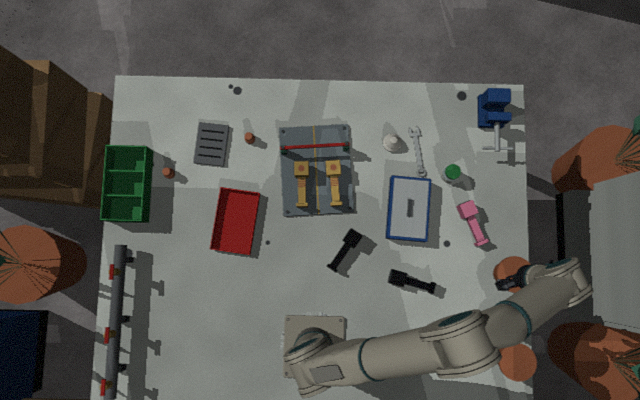

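View pics/scene.png

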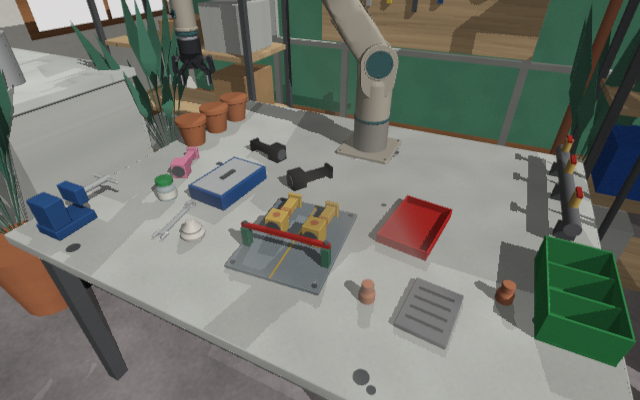

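The top view (up = +x, left = +y) shows the two brass castings at (302,183) and (334,183) on the grey gauge, with the red bar at (316,147). The red tray is at (236,221) and the blue box at (409,208). The black castings at (345,250) and (412,282) and the pink one at (473,223) are decoys of the wrong colour. The brass pair on the gauge bed matches the description.

```bash
cat >> h.py <<'E'
def ray(c,uv,z):
    from scipy.spatial.transform import Rotation as S
    R=S.from_quat(np.roll(np.array(c["rotation"]),-1)).as_matrix()
    uv=np.atleast_2d(np.float64(uv)); o=np.array(c["xyz"])
    d=np.stack([(uv[:,0]-c["cx"])/c["fx"],-(uv[:,1]-c["cy"])/c["fy"],-np.ones(len(uv))],-1)@R.T
    return o+d*((z-o[2])/d[:,2])[:,None]
E
python3 - <<'E'
from h import *
c=dict(np.load("t.npz"));f=c["frame"];P=pts(c);h=cv2.cvtColor(f,cv2.COLOR_BGR2HSV)
print("table z",np.median(P[230:300,260:280,2]), np.median(P[200:212,312:320,2]))
def comps(m,lo):
    n,l,s,ce=cv2.connectedComponentsWithStats(m.astype(np.uint8))
    return [(l==i) for i in range(1,n) if s[i,4]>lo]
red=((h[...,0]<6)|(h[...,0]>174))&(h[...,1]>150)&(h[...,2]>60)
red[:, :200]=0; red[:,360:]=0; red[260:]=0
for m in comps(red,60):
    v,u=np.nonzero(m); r=cv2.minAreaRect(np.stack([u,v],1).astype(np.float32))
    z=.082 if len(u)<700 else .028
    print("red",len(u),r,ray(c,cv2.boxPoints(r),z).round(4).tolist(),ray(c,[r[0]],z).round(4),"zmed",np.median(P[m][:,2]))
br=(h[...,0]>12)&(h[...,0]<30)&(h[...,1]>90)&(h[...,2]>60); br[:155]=0;br[215:]=0;br[:,:285]=0;br[:,350:]=0
for m in comps(br,150):
    v,u=np.nonzero(m);r=cv2.minAreaRect(np.stack([u,v],1).astype(np.float32))
    print("brass",len(u),u.min(),u.max(),v.min(),v.max(),r)
    hd=m&(np.arange(400)[:,None]<v.min()+17); q=P[hd]; print(" head z",np.percentile(q[:,2],[20,50,80]),np.median(q[:,:2],0))
    sh=m&(np.arange(400)[:,None]>v.min()+21)&(np.arange(400)[:,None]<v.max()-6);vv,uu=np.nonzero(sh)
    k=[(y,np.mean(uu[vv==y])) for y in range(vv.min(),vv.max()+1)];k=np.array(k)
    print(" shank",ray(c,[(k[0,1],k[0,0]),(k[-1,1],k[-1,0])],.049).round(4).tolist())
    print(" front/back",ray(c,[(u.mean(),v.min())],.068).round(4),ray(c,[(u.mean(),v.max()+1)],.056).round(4))
bed=(P[...,2]>.007)&(P[...,2]<.018);bed[:115]=0;bed[225:]=0;bed[:,:275]=0;bed[:,360:]=0
v,u=np.nonzero(bed);r=cv2.minAreaRect(np.stack([u,v],1).astype(np.float32));print("bed",r,ray(c,cv2.boxPoints(r),.012).round(4).tolist(),ray(c,[r[0]],.012))
g=cv2.resize(f[110:270,200:450],None,fx=3,fy=3,interpolation=cv2.INTER_CUBIC);cv2.imwrite("pics/crop.png",g)
E
```

```text
table z 0.0020666280258501146 0.01373846091724873
red 161 ((314.9379577636719, 145.44482421875), (2.759935140609741, 60.0726318359375), 86.633544921875) [[0.6795, 0.1147, 0.082], [0.6967, -0.0914, 0.082], [0.687, -0.0921, 0.082], [0.6699, 0.1138, 0.082]] [[0.6832 0.0113 0.082 ]] zmed 0.0837768269976813
red 2090 ((235.21621704101562, 220.70269775390625), (38.79815673828125, 63.129207611083984), 9.462322235107422) [[0.3236, 0.3627, 0.028], [0.5415, 0.3371, 0.028], [0.5219, 0.2021, 0.028], [0.3045, 0.2298, 0.028]] [[0.422 0.283 0.028]] zmed 0.006503176934362975
brass 193 294 308 161 175 ((301.0, 168.0), (14.0, 14.0), 90.0)
 head z [0.06953218 0.07361882 0.07769552] [0.60618557 0.05739692]Traceback (most recent call last):
  File "<stdin>", line 19, in <module>
    return umr_minimum(a, axis, None, out, keepdims, initial, where)
ValueError: zero-size array to reduction operation minimum which has no identity
```

```bash
python3 - <<'E'
from h import *
c=dict(np.load("t.npz"));f=c["frame"];P=pts(c);h=cv2.cvtColor(f,cv2.COLOR_BGR2HSV)
cv2.imwrite("pics/crop.png",cv2.resize(f[110:270,200:450],None,fx=3,fy=3,interpolation=cv2.INTER_CUBIC))
br=(h[...,0]>8)&(h[...,0]<32)&(h[...,1]>90)&(h[...,2]>50); br[:155]=0;br[212:]=0;br[:,:285]=0;br[:,350:]=0
br=cv2.morphologyEx(br.astype(np.uint8),cv2.MORPH_CLOSE,np.ones((5,3)))>0
for lo,hi in((285,317),(320,350)):
    m=br.copy();m[:,:lo]=0;m[:,hi:]=0;v,u=np.nonzero(m);r=[(y,u[v==y].min(),u[v==y].max()) for y in range(v.min(),v.max()+1)]
    print([(int(a),int(b),int(d)) for a,b,d in r][::4])
    k=np.array([(y,(a+b)/2) for y,a,b in r if b-a<11 and y<196]);
    print("shank",ray(c,[(k[0,1],k[0,0]),(k[-1,1],k[-1,0])],.049).round(4).tolist(),len(k))
    print("front,back",ray(c,[(k[0,1],v.min())],.07)[0].round(4),ray(c,[(k[-1,1],v.max()+1)],.056)[0].round(4))
    q=P[v.min()+3:v.min()+12,int(k[0,1])-4:int(k[0,1])+5,2];print("head z",np.median(q),q.mean(),q.std())
bed=(P[...,2]>.007)&(P[...,2]<.018);bed[:115]=0;bed[225:]=0;bed[:,:275]=0;bed[:,360:]=0
v,u=np.nonzero(bed);r=cv2.minAreaRect(np.stack([u,v],1).astype(np.float32));print("bed",r,ray(c,cv2.boxPoints(r),.012).round(4).tolist(),ray(c,[r[0]],.012))
E
```

```text
[(155, 314, 315), (159, 315, 315), (163, 294, 315), (167, 294, 316), (171, 294, 316), (175, 295, 316), (179, 298, 316), (183, 298, 316), (187, 298, 316), (191, 298, 316), (195, 298, 305), (199, 298, 305), (203, 296, 307)]
shank [[0.6567, 0.0125, 0.049], [0.5146, 0.0542, 0.049]] 7
front,back [0.6522 0.0122 0.07  ] [0.4721 0.0528 0.056 ]
head z 0.01474102277865419 0.014614082144979498 0.004635607493555916
[(160, 327, 339), (164, 326, 340), (168, 326, 340), (172, 326, 340), (176, 327, 337), (180, 330, 337), (184, 331, 338), (188, 331, 338), (192, 331, 338), (196, 332, 339), (200, 332, 339), (204, 331, 341)]
shank [[0.5836, -0.0502, 0.049], [0.5172, -0.0635, 0.049]] 20
front,back [ 0.636  -0.0486  0.07  ] [ 0.4781 -0.064   0.056 ]
head z 0.06974692359647117 0.06929304583257334 0.0038391447730939466
bed ((316.9999694824219, 169.5), (83.99998474121094, 108.99998474121094), 0.0) [[0.4147, 0.1457, 0.012], [0.8082, 0.1588, 0.012], [0.8153, -0.1444, 0.012], [0.4212, -0.1491, 0.012]] [[0.61210178 0.00279659 0.012     ]]
```

View pics/crop.png

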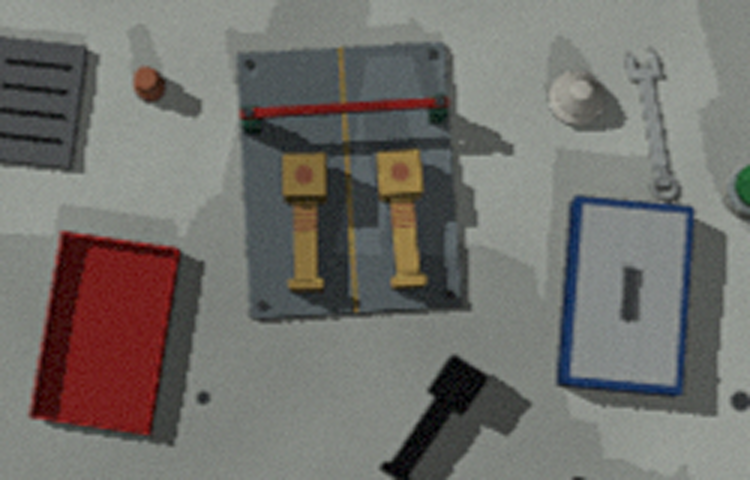

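Brass castings are at crop pixels (303,220) and (402,220), and the black one below is a decoy. The depth reading puts the left head about 4 mm higher than the right, so the left is probably the over-height one; the bar test will settle it. I'm moving above the right casting for a close look.

```bash
cat >> h.py <<'E'
from scipy.spatial.transform import Rotation as S
def go(x,y,z,yaw):
    """print remaining tool-frame shift mm and turn deg to a tool-down pose with tool x at yaw (deg)"""
    s=telemetry.read_state(); R=S.from_quat(np.roll(s["orientation"],-1)); p=s["tool_pos"]
    T=S.from_euler("z",yaw,degrees=True)*S.from_euler("x",180,degrees=True)
    print("t",round(s["time"],2),"pos",p.round(4),"yaw",round(float(np.degrees(np.arctan2(*R.as_matrix()[1::-1,0]))),2),"w",round(s["width"],3),"F",np.round(s["ft_force"],2),"ff",round(s["finger_force"],1))
    print(" shift now-frame",(R.inv().apply(np.array([x,y,z])-p)*1e3).round(1)," in final frame",(T.inv().apply(np.array([x,y,z])-p)*1e3).round(1)," turn",np.degrees((R.inv()*T).as_rotvec()).round(2))
E
python3 -m handwheel '[0,0,0,0,0,6,0, 0,0,0,0,0,6,0, 0,0,0,0,0,6,0, 20,-32,0,0,0,0,0, 20,-32,0,0,0,0,0, 20,-32,0,0,0,0,0, 20,-32,0,0,0,0,0, 20,-32,0,0,0,0,0]'
python3 -m handwheel '[20,-32,0,0,0,0,0, 20,-32,0,0,0,0,0, 20,-32,0,0,0,0,0, 20,-32,0,0,0,0,0, 20,-32,0,0,0,0,0, 20,-32,0,0,0,0,0, 20,-32,0,0,0,0,0, 20,-32,0,0,0,0,0]'
python3 -c "
from h import *
go(.535,-.06,.23,5)"
```

```text
time: 0.77
tool_pos: [0.3406, -0.4279, 0.231]
orientation: [-0.0, 0.999, 0.044, -0.0]
ft_force: [0.8, -0.2, 0.9]
width: 0.998
finger_force: 0.0
time: 1.43
tool_pos: [0.4773, -0.1588, 0.2312]
orientation: [-0.0, 0.999, 0.044, -0.0]
ft_force: [0.9, -0.9, 0.5]
width: 1.002
finger_force: 0.0
t 1.43 pos [ 0.4773 -0.1588  0.2312] yaw 5.08 w 1.002 F [ 0.94 -0.9   0.55] ff 0.0
 shift now-frame [ 66.2 -93.3   1.2]  in final frame [ 66.1 -93.4   1.2]  turn [-0.01  0.02  0.08]
```

```bash

python3 -m handwheel '[14,-23,0,0,0,0,0, 14,-23,0,0,0,0,0, 14,-23,0,0,0,0,0, 14,-23,0,0,0,0,0, 10,-8,0,0,0,0,0, 0,0,0,0,0,0,0, 0,0,0,0,0,0,0, 0,0,0,0,0,0,0]'
python3 -c "
from h import *
go(.535,-.06,.23,5)
c=capture('wrist');np.savez('w.npz',**c);print(c['xyz'],c['cx'],c['cy'],c['fx']);cv2.imwrite('pics/w1.png',c['frame'])"
```

```text
time: 2.1
tool_pos: [0.5329, -0.0572, 0.2311]
orientation: [0.001, 0.999, 0.043, -0.001]
ft_force: [-0.9, -0.3, -0.6]
width: 1.0
finger_force: 0.0
t 2.1 pos [ 0.5329 -0.0572  0.2311] yaw 4.94 w 1.0 F [-0.88 -0.31 -0.62] ff 0.0
 shift now-frame [1.8 2.9 1.1]  in final frame [1.8 2.9 1.1]  turn [ 0.06  0.08 -0.06]
[ 0.60923438 -0.05005729  0.37462558] 317.69624739004297 199.98866319944463 322.585668574158
```

View pics/w1.png

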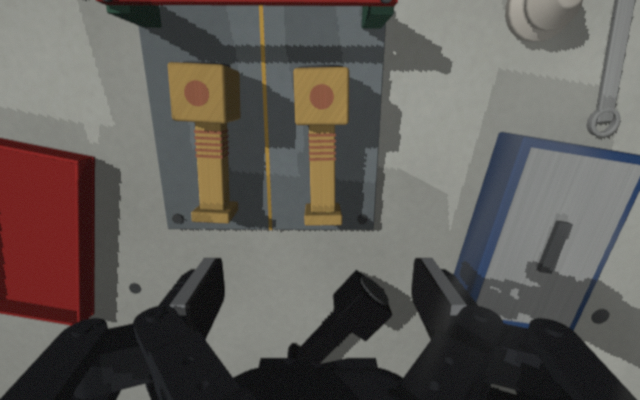

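The wrist view shows both castings close up: head dots at (197,93) and (322,96), shanks at (213,182) and (322,185), the yellow line through (262,60)–(268,228), and the bar at the top edge.

```bash
python3 - <<'E'
from h import *
c=dict(np.load("w.npz"));f=c["frame"];h=cv2.cvtColor(f,cv2.COLOR_BGR2HSV);P=pts(c)
H,Sa,V=[h[...,i].astype(int) for i in range(3)]
br=(H>8)&(H<28)&(Sa>110)&(V>60)
def fit(k,z):
    p=ray(c,k,z);a=np.polyfit(p[:,0],p[:,1],1);return p,a
for nm,x0,x1,xs0,xs1 in(("left",160,245,190,240),("right",285,355,295,350)):
    L,Rr=[],[]
    for y in range(165,200):
        u=np.nonzero(br[y,xs0:xs1])[0]+xs0; L.append((u.min(),y));Rr.append((u.max()+1,y))
    w=[b[0]-a[0] for a,b in zip(L,Rr)]
    # top face edges use depth gate
    D=[]
    for y in range(165,200):
        zz=P[y,xs0:xs1,2];g=np.nonzero((zz>.040)&(zz<.058)&br[y,xs0:xs1])[0]+xs0;D.append(((g.min()+g.max()+1)/2,y,g.max()-g.min()+1))
    D=np.array(D);p,a=fit(D[:,:2],.049)
    print(nm,"colour width",np.median(w),"depth-gated w px",np.median(D[:,2]),"-> y mm",1e3*np.median(D[:,2])/322.6*.3257)
    print(" centre line",p[0].round(4),p[-1].round(4),"yaw",np.degrees(np.arctan(a[0])).round(2))
    dot=((H<8)|(H>172))&(Sa>90);dot[:70]=0;dot[118:]=0;dot[:,:x0+15]=0;dot[:,x1-15:]=0
    v,u=np.nonzero(dot);print(" dot",u.mean(),v.mean(),len(u),ray(c,[(u.mean(),v.mean())],.0705).round(4)," depth",P[dot][:,2].mean())
    zz=P[75:112,x0+15:x1-28,2];print(" head top z median",np.median(zz),"bed",np.median(P[120:200,245:258,2]))
    print(" flange rear",ray(c,[((224 if nm!='left' else 322) if 0 else (212 if nm=='left' else 322),215)],.056).round(4))
yl=(H>15)&(H<32)&(Sa>100);yl[:,:250]=0;yl[:,280:]=0;K=[(np.nonzero(yl[y])[0].mean(),y) for y in range(20,225) if yl[y].any()]
p,a=fit(np.array(K),.012);print("yellow",p[0],p[-1],"yaw",np.degrees(np.arctan(a[0])))
b=(P[...,2]>.006)&(P[...,2]<.02);u=222 
K=[(x,np.nonzero(b[200:250,x])[0].max()+201) for x in range(245,300,5)];print("bed near edge",ray(c,K,.012)[[0,-1]].round(4))
E
```

```text
left colour width 25.0 depth-gated w px 25.0 -> y mm 25.240235585864845
 centre line [0.5357 0.0535 0.049 ] [0.4992 0.0524 0.049 ] yaw 1.86
 dot nan nan 0 [[nan nan nan]]  depth nan
 head top z median 0.07411491091639597 bed 0.012935617620853546
 flange rear [[0.4839 0.0503 0.056 ]]
right colour width 24.0 depth-gated w px 24.0 -> y mm 24.23062616243025
 centre line [ 0.5456 -0.0606  0.049 ] [ 0.5094 -0.0645  0.049 ] yaw 6.25
 dot nan nan 0 [[nan nan nan]]  depth nan
 head top z median 0.06903351858789852 bed 0.012935617620853546
 flange rear [[ 0.4939 -0.0647  0.056 ]]
yellow [0.6798183 0.0125315 0.012    ] [ 0.46110363 -0.00533897  0.012     ] yaw 4.749321661404635
bed near edge [[ 0.452   0.0246  0.012 ]
 [ 0.4572 -0.0358  0.012 ]]<stdin>:20: RuntimeWarning: Mean of empty slice.
  ret = ret.dtype.type(ret / rcount)
```

```bash
python3 - <<'E'
from h import *
c=dict(np.load("w.npz"))
for n,uv,z,y in(("left",(197,93),.073,1.9),("right",(322,96),.068,6.25)):
    d=ray(c,[uv],z)[0];e=np.array([np.cos(np.radians(y)),np.sin(np.radians(y)),0]);print(n,d.round(4),"shank",(d-.0775*e).round(4),"grasp-88",(d-.088*e).round(4))
g=ray(c,[(322,218),(212,210)],.056);print("flange rear",g.round(4))
go(.5275,-.0625,.022,6.2)
E
```

```text
left [0.6051 0.057  0.073 ] shank [0.5277 0.0544 0.073 ] grasp-88 [0.5172 0.0541 0.073 ]
right [ 0.6123 -0.0538  0.068 ] shank [ 0.5352 -0.0622  0.068 ] grasp-88 [ 0.5248 -0.0634  0.068 ]
flange rear [[ 0.4906 -0.065   0.056 ]
 [ 0.4895  0.0503  0.056 ]]
t 2.15 pos [ 0.5329 -0.0574  0.2312] yaw 4.91 w 1.001 F [ 0.57  0.33 -0.91] ff 0.0
 shift now-frame [ -5.6   4.4 209.2]  in final frame [ -6.    4.5 209.2]  turn [ 0.06  0.06 -1.29]
```

```bash

python3 -m handwheel '[-8.5,5,0,0,0,-1.3,0, 0,0,30,0,0,0,0, 0,0,35,0,0,0,0, 0,0,35,0,0,0,0, 0,0,35,0,0,0,0, 0,0,30,0,0,0,0, 0,0,0,0,0,0,0, 0,0,0,0,0,0,0]'
python3 -c "
from h import *
go(.525,-.0630,.022,6.2)"
```

```text
time: 2.82
tool_pos: [0.5243, -0.0623, 0.0656]
orientation: [0.0, 0.999, 0.055, -0.002]
ft_force: [0.1, -0.4, 0.7]
width: 0.998
finger_force: 0.0
t 2.82 pos [ 0.5243 -0.0623  0.0656] yaw 6.25 w 0.998 F [ 0.08 -0.45  0.73] ff 0.0
 shift now-frame [ 0.7  0.8 43.6]  in final frame [ 0.6  0.8 43.6]  turn [0.   0.21 0.05]
```

```bash

python3 -m handwheel '[0,0.8,15,0,0,0,0, 0,0,15,0,0,0,0, 0,0,12,0,0,0,0, 0,0,0,0,0,0,0, 0,0,0,0,0,0,0, 0,0,0,0,0,0,120, 0,0,0,0,0,0,200, 0,0,0,0,0,0,255]'
python3 -m handwheel '[0,0,0,0,0,0,255, 0,0,0,0,0,0,255, 0,0,0,0,0,0,255, 0,0,0,0,0,0,255, 0,0,0,0,0,0,255, 0,0,0,0,0,0,255, 0,0,0,0,0,0,255, 0,0,0,0,0,0,255]'
python3 -c "
from h import *
go(.525,-.0630,.022,6.2)"
```

```text
time: 3.48
tool_pos: [0.5266, -0.0617, 0.0252]
orientation: [0.0, 0.998, 0.056, 0.001]
ft_force: [-0.3, -0.2, -0.0]
width: 0.604
finger_force: 0.0
time: 4.15
tool_pos: [0.5263, -0.0618, 0.0249]
orientation: [0.0, 0.998, 0.056, 0.0]
ft_force: [-1.4, -0.3, 6.0]
width: 0.29
finger_force: 60.3
t 4.15 pos [ 0.5263 -0.0618  0.0249] yaw 6.37 w 0.29 F [-1.37 -0.31  5.99] ff 60.3
 shift now-frame [-1.5  1.   2.9]  in final frame [-1.5  1.   2.9]  turn [ 0.02 -0.05  0.17]
```

```bash

python3 -m handwheel '[0,0,-0.5,0,0,0.8,255, 0,0,0,0,0,0.7,255, 6,0,0,0,0,0,255, 7,-0.5,0,0,0,0,255, 7,-0.5,0,0,0,0,255, 7,-0.5,0,0,0,0,255, 7,-0.5,0,0,0,0,255, 5,0,0,0,0,0,255]'
python3 -c "
from h import *
go(.525,-.0630,.022,4.75)"
```

```text
time: 4.82
tool_pos: [0.564, -0.0564, 0.025]
orientation: [-0.0, 0.999, 0.042, -0.001]
ft_force: [-3.0, -0.0, 6.2]
width: 0.294
finger_force: 60.1
t 4.82 pos [ 0.564  -0.0564  0.025 ] yaw 4.84 w 0.294 F [-2.97 -0.01  6.2 ] ff 60.1
 shift now-frame [-39.4   3.2   3. ]  in final frame [-39.4   3.3   3. ]  turn [-0.01  0.12  0.09]
```

```bash

python3 -m handwheel '[0.5,0,-0.5,0,0,0,255, 1,0,0,0,0,0,255, 1,0,0,0,0,0,255, 1,0,0,0,0,0,255, 1,0,0,0,0,0,255, 1,0,0,0,0,0,255, 1,0,0,0,0,0,255, 0,0,0,0,0,0,255]'
python3 -m handwheel '[1,0,0,0,0,0,255, 1,0,0,0,0,0,255, 1,0,0,0,0,0,255, 0,0,0,0,0,0,255, 0,0,0,0,0,0,255, 0,0,0,0,0,0,255, 0,0,0,0,0,0,255, 0,0,0,0,0,0,255]'
python3 -c "
from h import *
go(.65,-.0630,.025,4.75)
c=capture('wrist');np.savez('w2.npz',**c);cv2.imwrite('pics/w2.png',c['frame'])"
```

```text
time: 5.48
tool_pos: [0.5714, -0.0557, 0.0251]
orientation: [-0.0, 0.999, 0.043, 0.0]
ft_force: [0.2, -0.3, -4.0]
width: 0.29
finger_force: 59.1
time: 6.15
tool_pos: [0.5741, -0.0556, 0.0253]
orientation: [-0.0, 0.999, 0.043, -0.0]
ft_force: [-0.2, -0.1, -5.0]
width: 0.293
finger_force: 59.0
t 6.15 pos [ 0.5741 -0.0556  0.0253] yaw 4.88 w 0.293 F [-0.23 -0.09 -5.01] ff 59.0
 shift now-frame [75.  13.9  0.3]  in final frame [75.1 13.7  0.3]  turn [-0.    0.    0.13]
```

View pics/w2.png

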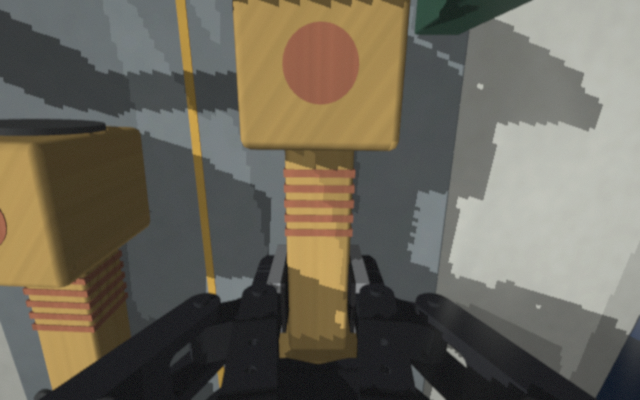

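The right casting is gripped square on its shank (~(320,260)) with its head dot at (320,62), and there is no bar force yet. I'm continuing slowly under the bar.

```bash

python3 -m handwheel '[0,0,0.3,0,0,0,255, 1,0,0,0,0,0,255, 1,0,0,0,0,0,255, 1,0,0,0,0,0,255, 1,0,0,0,0,0,255, 1,0,0,0,0,0,255, 0,0,0,0,0,0,255, 0,0,0,0,0,0,255]'

```

```text
time: 6.87
tool_pos: [0.5795, -0.0551, 0.025]
orientation: [0.0, 0.999, 0.043, 0.0]
ft_force: [0.3, 0.2, -2.2]
width: 0.291
finger_force: 59.1
```

```bash

python3 -m handwheel '[1,0,0,0,0,0,255, 1,0,0,0,0,0,255, 1,0,0,0,0,0,255, 1,0,0,0,0,0,255, 1,0,0,0,0,0,255, 1,0,0,0,0,0,255, 0,0,0,0,0,0,255, 0,0,0,0,0,0,255]'

```

```text
time: 7.53
tool_pos: [0.5854, -0.0545, 0.025]
orientation: [-0.0, 0.999, 0.043, 0.0]
ft_force: [0.2, -0.3, -2.6]
width: 0.296
finger_force: 59.1
```

It clears: 59 mm travelled and no contact. I'm sliding it fully through.

```bash

python3 -m handwheel '[3,0,0,0,0,0,255, 5,0,0,0,0,0,255, 6,0,0,0,0,0,255, 6,0,0,0,0,0,255, 6,0,0,0,0,0,255, 5,0,0,0,0,0,255, 2,0,0,0,0,0,255, 0,0,0,0,0,0,255]'
python3 -m handwheel '[3,0,0,0,0,0,255, 5,0,0,0,0,0,255, 6,0,0,0,0,0,255, 6,0,0,0,0,0,255, 6,0,0,0,0,0,255, 5,0,0,0,0,0,255, 2,0,0,0,0,0,255, 0,0,0,0,0,0,255]'
python3 -c "
from h import *
go(.65,-.0630,.025,4.75)
c=capture('top');f=c['frame'];cv2.imwrite('pics/t2.png',cv2.resize(f[110:230,240:400],None,fx=5,fy=5,interpolation=cv2.INTER_CUBIC))"
```

```text
time: 8.2
tool_pos: [0.619, -0.0516, 0.025]
orientation: [0.0, 0.999, 0.043, 0.001]
ft_force: [1.3, -0.5, -2.7]
width: 0.29
finger_force: 59.2
time: 8.87
tool_pos: [0.6519, -0.0489, 0.0251]
orientation: [0.0, 0.999, 0.043, 0.001]
ft_force: [-0.8, 0.0, -2.0]
width: 0.29
finger_force: 59.2
t 8.87 pos [ 0.6519 -0.0489  0.0251] yaw 4.89 w 0.29 F [-0.76  0.04 -1.99] ff 59.2
 shift now-frame [-3.1 13.9  0.1]  in final frame [-3.1 13.9  0.1]  turn [ 0.01 -0.08  0.14]
```

View pics/t2.png

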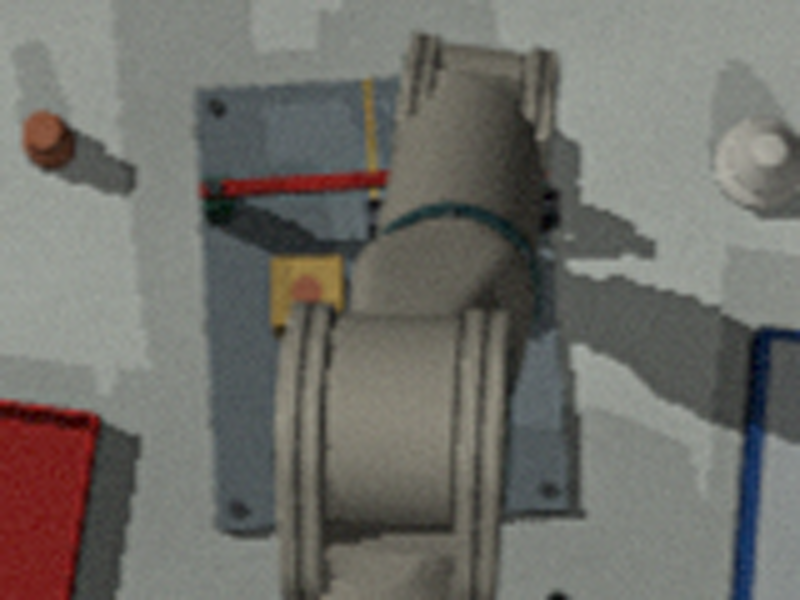

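```bash

python3 -m handwheel '[0,0,0.2,0,0,0,255, 0,0,0,0,0,0,200, 0,0,0,0,0,0,150, 0,0,0,0,0,0,100, 0,0,0,0,0,0,90, 0,0,0,0,0,0,90, 0,0,-5,0,0,0,90, 0,0,-15,0,0,0,90]'
python3 -m handwheel '[0,0,-35,0,0,0,90, 0,0,-40,0,0,0,90, 0,0,-40,0,0,0,90, -30,0,-20,0,0,0,60, -30,0,0,0,0,0,0, -30,0,0,0,0,0,0, 0,0,0,0,0,0,0, 0,0,0,0,0,0,0]'
python3 - <<'E'
from h import *
go(.5172,.054,.18,1.9)
c=capture('wrist');np.savez('w3.npz',**c);cv2.imwrite('pics/w3.png',c['frame'])
E
```

```text
time: 9.58
tool_pos: [0.649, -0.0489, 0.0433]
orientation: [-0.0, 0.999, 0.043, -0.002]
ft_force: [0.7, 0.1, 0.4]
width: 0.65
finger_force: 0.0
time: 10.25
tool_pos: [0.5597, -0.057, 0.1807]
orientation: [0.0, 0.999, 0.042, -0.0]
ft_force: [0.9, 0.3, -0.3]
width: 0.998
finger_force: 0.0
t 10.25 pos [ 0.5597 -0.057   0.1807] yaw 4.83 w 0.998 F [ 0.95  0.26 -0.27] ff 0.0
 shift now-frame [ -33.  -114.2    0.7]  in final frame [ -38.8 -112.4    0.7]  turn [0.   0.01 2.93]
```

View pics/w3.png

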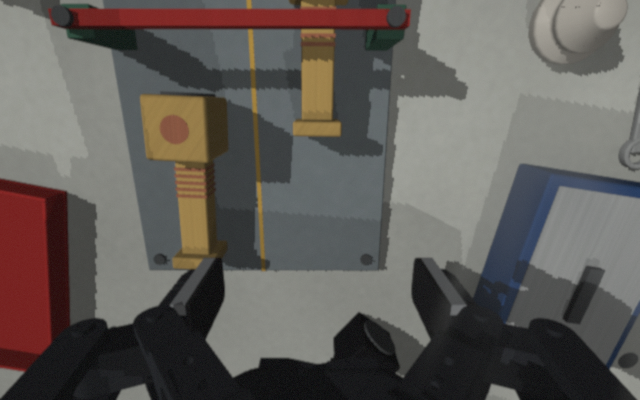

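The right casting (flange at (317,130)) now sits through the bar, with the shank under it. The left casting's dot is at (174,129) and its flange at (200,258).

```bash
python3 - <<'E'
from h import *
c=dict(np.load("w3.npz"))
def g(p):
    d=p[:2]-np.array([.614,.0073]);a=np.radians(4.75);return np.array([d[0]*np.cos(a)+d[1]*np.sin(a),-d[0]*np.sin(a)+d[1]*np.cos(a)]).round(4)
f=ray(c,[(317,134)],.056)[0];print("right flange rear",f.round(4),"gauge",g(f),"head x",g(f)[0]+.13)
d=ray(c,[(174,129)],.073)[0];print("left dot",d.round(4),g(d));s=ray(c,[(195,205)],.049)[0];print("shank pt",s.round(4), "yaw",np.degrees(np.arctan2(*(d-s)[1::-1])))
b=ray(c,[(55,18),(405,18)],.082);print("bar",b.round(4),[g(x) for x in b])
go(.5172,.054,.066,1.9)
E
```

```text
right flange rear [ 0.609  -0.0517  0.056 ] gauge [-0.0099 -0.0583] head x 0.1201
left dot [0.6052 0.0576 0.073 ] [-0.0046  0.0509]
shank pt [0.5364 0.0523 0.049 ] yaw 4.447316020094907
bar [[ 0.6729  0.1297  0.082 ]
 [ 0.6927 -0.1038  0.082 ]] [array([0.0689, 0.1171]), array([ 0.0693, -0.1172])]
t 10.3 pos [ 0.5615 -0.0567  0.1807] yaw 4.86 w 1.001 F [ 1.41  0.02 -0.68] ff 0.0
 shift now-frame [ -35.  -114.1  114.6]  in final frame [ -40.6 -112.1  114.7]  turn [ 0.   -0.1   2.96]
```

```bash

python3 -m handwheel '[0,0,0,0,0,2.5,0, -5,-28,0,0,0,0,0, -4,-28,0,0,0,0,0, -4,-28,0,0,0,0,0, -4,-28,0,0,0,0,0, 0,0,30,0,0,0,0, 0,0,35,0,0,0,0, 0,0,35,0,0,0,0]'
python3 -m handwheel '[0,0,15,0,0,0,0, 0,0,0,0,0,0,0, 0,0,0,0,0,0,0, 0,0,0,0,0,0,0, 0,0,0,0,0,0,0, 0,0,0,0,0,0,0, 0,0,0,0,0,0,0, 0,0,0,0,0,0,0]'
python3 -c "
from h import *
go(.540,.0546,.0245,2.3)"
```

```text
time: 10.97
tool_pos: [0.5421, 0.0562, 0.0794]
orientation: [-0.0, 1.0, 0.022, 0.002]
ft_force: [1.3, -0.6, -0.5]
width: 1.001
finger_force: 0.0
time: 11.63
tool_pos: [0.5401, 0.0546, 0.0657]
orientation: [-0.0, 1.0, 0.021, 0.001]
ft_force: [1.0, -0.0, 0.1]
width: 1.0
finger_force: 0.0
t 11.63 pos [0.5401 0.0546 0.0657] yaw 2.38 w 1.0 F [ 1.01 -0.03  0.14] ff 0.0
 shift now-frame [-0.1  0.  41.2]  in final frame [-0.1  0.  41.2]  turn [-0.01 -0.09  0.08]
```

```bash

python3 -m handwheel '[0,0,15,0,0,0,0, 0,0,15,0,0,0,0, 0,0,11,0,0,0,0, 0,0,0,0,0,0,0, 0,0,0,0,0,0,0, 0,0,0,0,0,0,120, 0,0,0,0,0,0,200, 0,0,0,0,0,0,255]'
python3 -m handwheel '[0,0,0,0,0,0,255, 0,0,0,0,0,0,255, 0,0,0,0,0,0,255, 0,0,0,0,0,0,255, 0,0,0,0,0,0,255, 0,0,0,0,0,0,255, 0,0,0,0,0,0,255, 0,0,0,0,0,0,255]'
python3 -m handwheel '[0,0,-0.3,0,0,-1.2,255, 0,0,0,0,0,-1.2,255, 3,0,0,0,0,0,255, 6,0,0,0,0,0,255, 7,0,0,0,0,0,255, 7,0,0,0,0,0,255, 6,0,0,0,0,0,255, 3,0,0,0,0,0,255]'
python3 -c "
from h import *
go(.540,.0546,.0245,4.75)"
```

```text
time: 12.3
tool_pos: [0.54, 0.0546, 0.0245]
orientation: [-0.0, 1.0, 0.021, 0.001]
ft_force: [0.3, 0.2, -0.1]
width: 0.603
finger_force: 0.0
time: 12.97
tool_pos: [0.54, 0.0546, 0.0245]
orientation: [-0.0, 1.0, 0.021, 0.001]
ft_force: [-0.9, -0.2, 6.5]
width: 0.292
finger_force: 60.6
time: 13.63
tool_pos: [0.571, 0.0572, 0.0244]
orientation: [-0.0, 0.999, 0.042, -0.001]
ft_force: [-4.7, -0.8, 9.5]
width: 0.293
finger_force: 60.9
t 13.63 pos [0.571  0.0572 0.0244] yaw 4.83 w 0.293 F [-4.67 -0.83  9.52] ff 60.9
 shift now-frame [-31.1  -0.1  -0. ]  in final frame [-31.1  -0.   -0.1]  turn [-0.    0.09  0.08]
```

```bash

python3 -m handwheel '[0,0,-0.4,0,0,0,255, 2,0,0,0,0,0,255, 2,0,0,0,0,0,255, 2,0,0,0,0,0,255, 1,0,0,0,0,0,255, 0,0,0,0,0,0,255, 0,0,0,0,0,0,255, 0,0,0,0,0,0,255]'

```

```text
time: 14.3
tool_pos: [0.5783, 0.0578, 0.0244]
orientation: [-0.0, 0.999, 0.042, -0.0]
ft_force: [-0.4, -0.4, 3.4]
width: 0.292
finger_force: 60.3
```

```bash

python3 -m handwheel '[0.5,0,0,0,0,0,255, 0.5,0,0,0,0,0,255, 0.5,0,0,0,0,0,255, 0.5,0,0,0,0,0,255, 0,0,0,0,0,0,255, 0,0,0,0,0,0,255, 0,0,0,0,0,0,255, 0,0,0,0,0,0,255]'

```

```text
time: 14.97
tool_pos: [0.5805, 0.058, 0.0244]
orientation: [-0.0, 0.999, 0.042, 0.0]
ft_force: [-1.1, -0.8, 1.4]
width: 0.298
finger_force: 60.3
```

```bash

python3 -m handwheel '[0.4,0,0,0,0,0,255, 0.4,0,0,0,0,0,255, 0.4,0,0,0,0,0,255, 0,0,0,0,0,0,255, 0,0,0,0,0,0,255, 0,0,0,0,0,0,255, 0,0,0,0,0,0,255, 0,0,0,0,0,0,255]'

```

```text
time: 15.63
tool_pos: [0.5817, 0.0581, 0.0245]
orientation: [-0.0, 0.999, 0.042, 0.0]
ft_force: [-0.8, 0.3, 1.2]
width: 0.293
finger_force: 60.1
```

```bash

python3 -m handwheel '[0.4,0,0,0,0,0,255, 0.4,0,0,0,0,0,255, 0,0,0,0,0,0,255, 0,0,0,0,0,0,255, 0,0,0,0,0,0,255, 0,0,0,0,0,0,255, 0,0,0,0,0,0,255, 0,0,0,0,0,0,255]'

```

```text
time: 16.3
tool_pos: [0.5824, 0.0581, 0.0245]
orientation: [-0.0, 0.999, 0.042, 0.0]
ft_force: [-0.3, -0.2, -0.6]
width: 0.294
finger_force: 60.0
```

```bash

python3 -m handwheel '[0.3,0,0,0,0,0,255, 0.3,0,0,0,0,0,255, 0,0,0,0,0,0,255, 0,0,0,0,0,0,255, 0,0,0,0,0,0,255, 0,0,0,0,0,0,255, 0,0,0,0,0,0,255, 0,0,0,0,0,0,255]'

```

```text
time: 16.97
tool_pos: [0.583, 0.0582, 0.0245]
orientation: [-0.0, 0.999, 0.042, 0.0]
ft_force: [-0.6, -0.4, -1.3]
width: 0.289
finger_force: 59.9
```

```bash

python3 -m handwheel '[0.3,0,0,0,0,0,255, 0.3,0,0,0,0,0,255, 0,0,0,0,0,0,255, 0,0,0,0,0,0,255, 0,0,0,0,0,0,255, 0,0,0,0,0,0,255, 0,0,0,0,0,0,255, 0,0,0,0,0,0,255]'

```

```text
time: 17.63
tool_pos: [0.5837, 0.0582, 0.0245]
orientation: [-0.0, 0.999, 0.042, 0.0]
ft_force: [0.4, -0.2, -1.8]
width: 0.292
finger_force: 59.7
```

```bash

python3 -m handwheel '[0.3,0,0,0,0,0,255, 0.3,0,0,0,0,0,255, 0,0,0,0,0,0,255, 0,0,0,0,0,0,255, 0,0,0,0,0,0,255, 0,0,0,0,0,0,255, 0,0,0,0,0,0,255, 0,0,0,0,0,0,255]'

```

```text
time: 18.3
tool_pos: [0.5838, 0.0582, 0.0245]
orientation: [0.0, 0.999, 0.042, -0.0]
ft_force: [-2.1, -0.2, -0.9]
width: 0.294
finger_force: 59.7
```

```bash

python3 -m handwheel '[0.3,0,0,0,0,0,255, 0.3,0,0,0,0,0,255, 0,0,0,0,0,0,255, 0,0,0,0,0,0,255, 0,0,0,0,0,0,255, 0,0,0,0,0,0,255, 0,0,0,0,0,0,255, 0,0,0,0,0,0,255]'
python3 -c "
from h import *
go(.5,.0,.0245,4.75)"
```

```text
time: 18.97
tool_pos: [0.5838, 0.0582, 0.0245]
orientation: [0.0, 0.999, 0.042, -0.001]
ft_force: [-5.4, -0.8, 3.4]
width: 0.292
finger_force: 60.0
t 18.97 pos [0.5838 0.0582 0.0245] yaw 4.78 w 0.292 F [-5.43 -0.81  3.45] ff 60.0
 shift now-frame [-88.3  51.    0.2]  in final frame [-88.3  51.1  -0. ]  turn [0.   0.11 0.03]
```

Contact: position stalls at 0.5838 and Fx rises about 3–4 N per 0.6 mm. I'm bringing it up to about 10 N.

```bash

python3 -m handwheel '[0.3,0,0,0,0,0,255, 0.3,0,0,0,0,0,255, 0,0,0,0,0,0,255, 0,0,0,0,0,0,255, 0,0,0,0,0,0,255, 0,0,0,0,0,0,255, 0,0,0,0,0,0,255, 0,0,0,0,0,0,255]'

```

```text
time: 19.63
tool_pos: [0.5838, 0.0582, 0.0245]
orientation: [0.0, 0.999, 0.042, -0.001]
ft_force: [-6.0, -0.5, 2.9]
width: 0.29
finger_force: 60.3
```

```bash

python3 -m handwheel '[0.3,0,0,0,0,0,255, 0.3,0,0,0,0,0,255, 0,0,0,0,0,0,255, 0,0,0,0,0,0,255, 0,0,0,0,0,0,255, 0,0,0,0,0,0,255, 0,0,0,0,0,0,255, 0,0,0,0,0,0,255]'

```

```text
time: 20.3
tool_pos: [0.5838, 0.0582, 0.0245]
orientation: [0.0, 0.999, 0.042, -0.002]
ft_force: [-7.4, -0.1, 5.0]
width: 0.292
finger_force: 60.4
```

```bash

python3 -m handwheel '[0.3,0,0,0,0,0,255, 0.1,0,0,0,0,0,255, 0,0,0,0,0,0,255, 0,0,0,0,0,0,255, 0,0,0,0,0,0,255, 0,0,0,0,0,0,255, 0,0,0,0,0,0,255, 0,0,0,0,0,0,255]'

```

```text
time: 20.97
tool_pos: [0.5838, 0.0582, 0.0245]
orientation: [0.0, 0.999, 0.042, -0.002]
ft_force: [-8.3, -1.3, 5.1]
width: 0.294
finger_force: 60.5
```

```bash

python3 -m handwheel '[0.3,0,0,0,0,0,255, 0.3,0,0,0,0,0,255, 0.2,0,0,0,0,0,255, 0,0,0,0,0,0,255, 0,0,0,0,0,0,255, 0,0,0,0,0,0,255, 0,0,0,0,0,0,255, 0,0,0,0,0,0,255]'
python3 -m handwheel '[0,0,0,0,0,0,255, 0,0,0,0,0,0,255, 0,0,0,0,0,0,255, 0,0,0,0,0,0,255, 0,0,0,0,0,0,255, 0,0,0,0,0,0,255, 0,0,0,0,0,0,255, 0,0,0,0,0,0,255]'
python3 -m handwheel '[0,0,0,0,0,0,255, 0,0,0,0,0,0,255, 0,0,0,0,0,0,255, 0,0,0,0,0,0,255, 0,0,0,0,0,0,255, 0,0,0,0,0,0,255, 0,0,0,0,0,0,255, 0,0,0,0,0,0,255]'

```

```text
time: 21.63
tool_pos: [0.5838, 0.0582, 0.0245]
orientation: [0.0, 0.999, 0.042, -0.003]
ft_force: [-10.5, -0.4, 7.6]
width: 0.292
finger_force: 60.7
time: 22.3
tool_pos: [0.5838, 0.0582, 0.0245]
orientation: [0.0, 0.999, 0.042, -0.003]
ft_force: [-10.0, -1.4, 7.3]
width: 0.293
finger_force: 60.7
time: 22.97
tool_pos: [0.5838, 0.0582, 0.0245]
orientation: [0.0, 0.999, 0.042, -0.003]
ft_force: [-10.3, -0.9, 6.6]
width: 0.29
finger_force: 60.7
```

The casting fouled and was held at about 10 N for over a second. I'm backing off, lifting it and carrying it to the tray.

```bash

python3 -m handwheel '[-2,0,0,0,0,0,255, -4,0,0,0,0,0,255, -8,0,0,0,0,0,255, -10,0,0,0,0,0,255, -10,0,0,0,0,0,255, -8,0,-5,0,0,0,255, 0,0,-10,0,0,0,255, 0,0,-15,0,0,0,255]'
python3 -m handwheel '[0,0,-15,0,0,0,255, 0,0,-15,0,0,0,255, 0,0,-10,0,0,0,255, 0,0,0,0,0,3,255, 0,0,0,0,0,3,255, 0,0,0,0,0,3,255, 0,0,0,0,0,2.5,255, 0,0,0,0,0,0,255]'
python3 -c "
from h import *
go(.4105,.2844,.09,-6.7)"
```

```text
time: 23.63
tool_pos: [0.5446, 0.0549, 0.0546]
orientation: [0.0, 0.999, 0.042, -0.001]
ft_force: [0.6, 0.6, -3.1]
width: 0.291
finger_force: 59.3
time: 24.3
tool_pos: [0.546, 0.0552, 0.0952]
orientation: [-0.0, 0.998, -0.059, 0.001]
ft_force: [1.0, 0.2, -3.9]
width: 0.293
finger_force: 59.4
t 24.3 pos [0.546  0.0552 0.0952] yaw -6.78 w 0.293 F [ 0.98  0.17 -3.89] ff 59.4
 shift now-frame [-161.6 -211.6    5. ]  in final frame [-161.3 -211.9    5.2]  turn [-0.02 -0.09 -0.08]
```

```bash

python3 -m handwheel '[-8,-10,0,0,0,0,255, -15,-20,0,0,0,0,255, -20,-26,0,0,0,0,255, -20,-26,0,0,0,0,255, -20,-26,0,0,0,0,255, -20,-26,0,0,0,0,255, -20,-26,0,0,0,0,255, -18,-26,0,0,0,0,255]'
python3 -m handwheel '[-13,-16,0,0,0,0,255, -7,-10,0,0,0,0,255, 0,0,0,0,0,0,255, 0,0,0,0,0,0,255, 0,0,0,0,0,0,255, 0,0,0,0,0,0,255, 0,0,0,0,0,0,255, 0,0,0,0,0,0,255]'
python3 -c "
from h import *
go(.4105,.2844,.0175,-6.7)
c=capture('wrist');cv2.imwrite('pics/w4.png',c['frame'])
c=capture('scene');cv2.imwrite('pics/s4.png',np.vstack([cv2.resize(c['frame'][170:300,300:500],(800,520))]))"
```

```text
time: 24.97
tool_pos: [0.4249, 0.2584, 0.0948]
orientation: [-0.0, 0.998, -0.057, -0.0]
ft_force: [0.4, 0.5, -3.2]
width: 0.289
finger_force: 59.4
time: 25.63
tool_pos: [0.4108, 0.2836, 0.0946]
orientation: [0.0, 0.998, -0.059, 0.0]
ft_force: [0.6, -0.1, -2.3]
width: 0.29
finger_force: 59.5
t 25.63 pos [0.4108 0.2836 0.0946] yaw -6.82 w 0.29 F [ 0.64 -0.12 -2.31] ff 59.5
 shift now-frame [-0.4 -0.8 77.1]  in final frame [-0.4 -0.8 77.1]  turn [ 0.01 -0.01 -0.12]
```

View pics/w4.png

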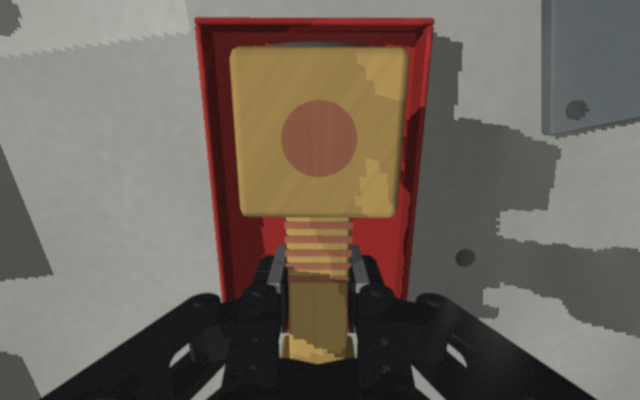

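The casting (dot at (319,138)) is centred within the tray walls, which run from column 200 to 430. Lowering it gently.

```bash

python3 -m handwheel '[0,0,6,0,0,0,255, 0,0,12,0,0,0,255, 0,0,12,0,0,0,255, 0,0,12,0,0,0,255, 0,0,12,0,0,0,255, 0,0,10,0,0,0,255, 0,0,6,0,0,0,255, 0,0,3,0,0,0,255]'

```

```text
time: 26.4
tool_pos: [0.4098, 0.284, 0.0205]
orientation: [0.0, 0.998, -0.059, -0.001]
ft_force: [-0.4, -0.5, -2.2]
width: 0.296
finger_force: 59.5
```

```bash

python3 -m handwheel '[0,0,1,0,0,0,255, 0,0,1,0,0,0,255, 0,0,1,0,0,0,255, 0,0,0.5,0,0,0,255, 0,0,0.5,0,0,0,255, 0,0,0,0,0,0,255, 0,0,0,0,0,0,255, 0,0,0,0,0,0,255]'

```

```text
time: 27.07
tool_pos: [0.4103, 0.2845, 0.0177]
orientation: [-0.0, 0.998, -0.059, 0.0]
ft_force: [-0.5, 0.3, -3.2]
width: 0.292
finger_force: 59.5
```

```bash

python3 -m handwheel '[0,0,0.5,0,0,0,255, 0,0,0.5,0,0,0,255, 0,0,0.4,0,0,0,255, 0,0,0,0,0,0,255, 0,0,0,0,0,0,255, 0,0,0,0,0,0,255, 0,0,0,0,0,0,255, 0,0,0,0,0,0,255]'

```

```text
time: 27.73
tool_pos: [0.4103, 0.2844, 0.0164]
orientation: [-0.0, 0.998, -0.059, 0.0]
ft_force: [-1.2, 0.2, 6.5]
width: 0.294
finger_force: 60.4
```

Seated (Fz +6.5 N). Releasing and rising.

```bash

python3 -m handwheel '[0,0,0,0,0,0,210, 0,0,0,0,0,0,170, 0,0,0,0,0,0,130, 0,0,0,0,0,0,100, 0,0,0,0,0,0,90, 0,0,0,0,0,0,90, 0,0,-4,0,0,0,90, 0,0,-15,0,0,0,90]'
python3 -m handwheel '[0,0,-30,0,0,0,90, 0,0,-35,0,0,0,90, 0,0,-35,0,0,0,90, 0,0,-35,0,0,0,90, -15,0,-30,0,0,0,90, -25,0,0,0,0,0,90, 0,0,0,0,0,0,90, 0,0,0,0,0,0,90]'
python3 -c "
from h import *
go(.4105,.2844,.2,-6.7)
c=capture('top');cv2.imwrite('pics/t5.png',cv2.resize(c['frame'][110:270,200:450],None,fx=3,fy=3,interpolation=cv2.INTER_CUBIC))
np.savez('t5.npz',**c)"
```

```text
time: 28.4
tool_pos: [0.4092, 0.2836, 0.034]
orientation: [0.001, 0.998, -0.059, -0.001]
ft_force: [-0.6, 0.9, 0.7]
width: 0.642
finger_force: 0.0
time: 29.07
tool_pos: [0.3693, 0.2895, 0.2008]
orientation: [-0.0, 0.998, -0.058, -0.0]
ft_force: [0.9, 0.2, -0.5]
width: 0.645
finger_force: 0.0
t 29.07 pos [0.3693 0.2895 0.2008] yaw -6.6 w 0.645 F [ 0.91  0.25 -0.53] ff 0.0
 shift now-frame [41.5  0.3  0.8]  in final frame [41.5  0.2  0.8]  turn [-0.05  0.01  0.1 ]
```

View pics/t5.png

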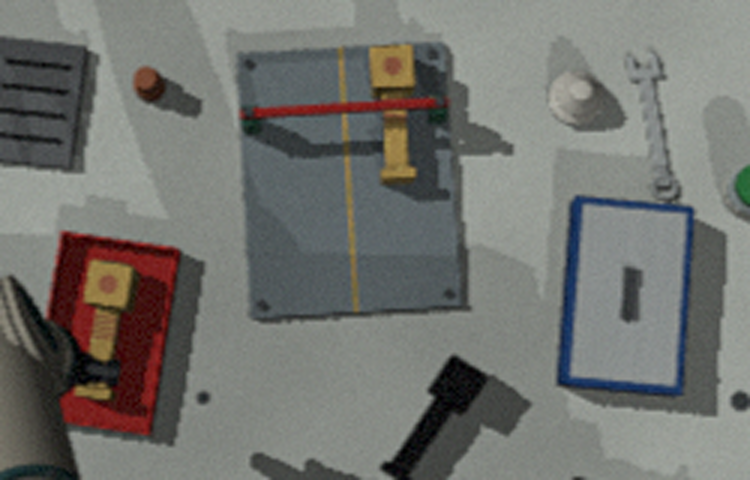

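The passing casting's head (391,66) is entirely beyond the bar (row 105) and on the bed. The reject lies flat inside the tray (108,320), and the bystanders in view are unmoved.

```bash
python3 -c "
from h import *
print(sign_off())"
```

```text
the job is handed in; nothing more can be done
None
```

Job handed in: the right-lane casting cleared and lies flat with its head about 50 mm past the bar's middle; the left-lane one fouled, was held at about 10 N for over a second and set down gently in the red tray; no verdict was returned.

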